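Block a rack pusher with the transit spacer that fits

TASK

The tube loader is about to be moved, so block its rack pusher for transport: between the white pusher and the orange sprung buffer goes the one transit spacer that fits snugly, neither loose nor refusing to go in, and it must stand fully down on the deck, gripped by the spring. Try the spacers by feel without forcing them, and leave the ones that do not fit standing in their stand. Leave the tube rack, the bottle and the mouse alone.

Things in the scene. Friction and masses are not known exactly. Their poses are not given: they have to be found in the camera images.
- loader: tube-rack loader fixed on the bench: dark box 240 mm (x) x 400 mm (y) x 55 mm high, grey deck on top, rack lane along its y. Origin: centre of its underside, z up. Lane guides 16 mm above the deck at x -107 and +68 mm; guide rod and carriage, 41 mm above the deck, at x +75 to +108. Aluminium end stop block 100 mm wide, 30 mm above the deck, at y +147 to +185, behind the orange buffer
- gap (a point): point on the loader's deck, 55 mm above the bench, below the buffer's face at rest, middle of its width; axes as the loader's. The gap runs from here to -y up to the pusher's face; the spacer goes in from above and stands on the deck in it, thickness along y. At least one of the four always fits
- lane (a point): fixed point on the deck, middle of the lane, 130 mm to -y of gap; says nothing of where the pusher is. Pusher: white upright wall across the lane, x -70 to +60 mm, 12 mm thick, plane, top 45 mm above the deck (15 mm above the buffer). Its face is parked 11 to 22.5 mm to -y of the buffer's resting face, different each time, not reported; a brake holds it up to about 60 N
- buffer: orange sprung pad, 56 mm wide (x), facing the pusher (-y). Origin: on the deck in its face, mid-width; axes as the loader's. Face upright to 12 mm above the deck, then slopes back 6 mm up to 30 mm: a lead-in. Springs back along +y at most 3.6 mm, from 3 N (preload) to 4.2 N, then a hard stop. Thinner spacers stand loose; up to 3.6 mm thicker than the gap slide in with drag; thicker ones stick
- stand: grey open tray fixed on the bench, 220 mm (x) x 64 mm (y) x 24 mm high, walls and floor 4 mm, three cross walls making four compartments at x = -81, -27, +27 and +81 mm, each 50 mm x 56 mm inside. Origin: centre of its underside, z up
- spacer14: transit spacer with blue grip: a white upright plate 14 mm thick (its y), 40 mm wide (x), 50 mm high; on it a blue grip tab 14 mm (y) x 30 mm (x) x 28 mm high; 78 mm high in all, about 0.1 kg. Origin: centre of its underside, z up; a half turn makes no difference. Starts upright in the stand, one per compartment, in any order
- spacer17: transit spacer with yellow grip: a white upright plate 17 mm thick (its y), 40 mm wide (x), 50 mm high; on it a yellow grip tab 14 mm (y) x 30 mm (x) x 28 mm high; 78 mm high in all, about 0.1 kg. Origin: centre of its underside, z up; a half turn makes no difference. Starts upright in the stand, one per compartment, in any order
- spacer20: transit spacer with red grip: a white upright plate 20 mm thick (its y), 40 mm wide (x), 50 mm high; on it a red grip tab 14 mm (y) x 30 mm (x) x 28 mm high; 78 mm high in all, about 0.1 kg. Origin: centre of its underside, z up; a half turn makes no difference. Starts upright in the stand, one per compartment, in any order
- spacer23: transit spacer with green grip: a white upright plate 23 mm thick (its y), 40 mm wide (x), 50 mm high; on it a green grip tab 14 mm (y) x 30 mm (x) x 28 mm high; 78 mm high in all, about 0.1 kg. Origin: centre of its underside, z up; a half turn makes no difference. Starts upright in the stand, one per compartment, in any order
- tube_rack: black tube rack with twelve capped tubes (purple and orange caps), 66 mm x 190 mm, 101 mm high, loose; origin at the centre of its underside. Bystander
- buffer_bottle: reagent bottle with a blue cap, 60 mm in diameter, 130 mm high, loose; origin at the centre of its underside. Bystander
- mouse: black computer mouse, 62 mm x 105 mm, 28 mm high, loose; origin at the centre of its underside. Bystander

How it is judged (in metres and radians):
At the end, for the whole second after the job is handed in: One spacer stands upright in the gap, under 3 mm above the deck, within 15 mm of the buffer's middle, and the sprung pad presses on it with over 1.2 N. The other three stand upright in the stand (any compartment). All at rest (((x of spacer14 in the frame of gap between -0.015 and 0.015 m and y of spacer14 in the frame of gap between -0.02 and 0.01 m and z of spacer14 in the frame of gap below 0.003 m and angle between spacer14's own z axis and vertical below 0.08 rad and contact force between spacer14 and buffer above 1.2 N) or (x of spacer17 in the frame of gap between -0.015 and 0.015 m and y of spacer17 in the frame of gap between -0.02 and 0.01 m and z of spacer17 in the frame of gap below 0.003 m and angle between spacer17's own z axis and vertical below 0.08 rad and contact force between spacer17 and buffer above 1.2 N) or (x of spacer20 in the frame of gap between -0.015 and 0.015 m and y of spacer20 in the frame of gap between -0.02 and 0.01 m and z of spacer20 in the frame of gap below 0.003 m and angle between spacer20's own z axis and vertical below 0.08 rad and contact force between spacer20 and buffer above 1.2 N) or (x of spacer23 in the frame of gap between -0.015 and 0.015 m and y of spacer23 in the frame of gap between -0.02 and 0.01 m and z of spacer23 in the frame of gap below 0.003 m and angle between spacer23's own z axis and vertical below 0.08 rad and contact force between spacer23 and buffer above 1.2 N)) and ((x of spacer14 in the frame of stand between -0.11 and 0.11 m and y of spacer14 in the frame of stand between -0.031 and 0.031 m and z of spacer14 in the frame of stand below 0.01 m and angle between spacer14's own z axis and vertical below 0.15 rad) or contact force between spacer14 and buffer above 1.2 N) and ((x of spacer17 in the frame of stand between -0.11 and 0.11 m and y of spacer17 in the frame of stand between -0.031 and 0.031 m and z of spacer17 in the frame of stand below 0.01 m and angle between spacer17's own z axis and vertical below 0.15 rad) or contact force between spacer17 and buffer above 1.2 N) and ((x of spacer20 in the frame of stand between -0.11 and 0.11 m and y of spacer20 in the frame of stand between -0.031 and 0.031 m and z of spacer20 in the frame of stand below 0.01 m and angle between spacer20's own z axis and vertical below 0.15 rad) or contact force between spacer20 and buffer above 1.2 N) and ((x of spacer23 in the frame of stand between -0.11 and 0.11 m and y of spacer23 in the frame of stand between -0.031 and 0.031 m and z of spacer23 in the frame of stand below 0.01 m and angle between spacer23's own z axis and vertical below 0.15 rad) or contact force between spacer23 and buffer above 1.2 N) and linear speed of each of spacer14, spacer17, spacer20, spacer23 below 0.01 m/s); the robot touches nothing.
It fails at once if a spacer is forced: it presses on the loader (deck, pusher or buffer) with more than 60 N (contact force between any of spacer14, spacer17, spacer20, spacer23 and loader above 60 N).
It fails at once if the robot itself presses on the loader with more than 20 N (contact force between any of the fingers, the arm and loader above 20 N).
It fails at once if the tube rack is pushed more than 20 mm or tipped (distance of tube_rack from where it was at the start of the episode above 0.02 m or angle between tube_rack's own z axis and vertical above 0.3 rad).
It fails at once if the bottle is pushed more than 20 mm or tipped (distance of buffer_bottle from where it was at the start of the episode above 0.02 m or angle between buffer_bottle's own z axis and vertical above 0.3 rad).
It fails at once if the mouse is pushed more than 20 mm or tipped (distance of mouse from where it was at the start of the episode above 0.02 m or angle between mouse's own z axis and vertical above 0.3 rad).
It also fails if it takes over 72 s, if anything falls off the work surface, if the arm or the gripper's body presses on something with over 40 N, if the wrist force passes 120 N, or if a joint passes its speed limit or range.

ROBOT

A 6-joint arm with a two-finger parallel gripper is mounted at the origin on the work surface. World frame = base frame: x ahead of the robot, y to its left, z up, the work surface at z = 0. Lengths are in mm, angles in rad, forces in N, time in s.
With the tool pointing down it reaches from about 350 to 875 mm from the base axis. Payload 4.2 kg.
Tool frame: the origin (TCP) lies between the finger pads; the fingertips stand 25 mm ahead of it and the grasp point (between the pads) lies 6 mm ahead of it; z points along the fingers, y is the line along which they close (so a half turn about z gives the same grasp; the last joint's range is limited). The gripper opens to 85 mm and grips with 20 to 120 N. Pads are 22 mm wide; open, the fingers measure 114 mm over their backs; the gripper's body (76 mm by 85 mm) begins 54 mm behind the grasp point. The pads swing forward as they close: fully open they stand 13 mm farther back than shut.
Start: joints at [1.517, 0.385, 0.008, 0, -1.194, -0.259], TCP at [192.295, 594.661, 256.312] pointing down, gripper open.
Joint ranges: [-3.14, 3.14], [-1.21, 2.06], [-1.07, 1.41], [-3.16, 2.05], [-2.99, -0.16], [-3.1, 3.1]. Speed limits (rad/s): [2.79, 2.79, 3.14, 3.14, 3.14, 3.14].

INTERFACE

Orientations are given as a unit quaternion [x, y, z, w].
In Python, from bench import arm gives the robot as it stands.
- The arm moves only by the shell command python3 -m pendant 'ROWS'. ROWS is JSON, a list of rows, each a list of 7 numbers: the shift along the tool's x, y, z in m, then the turn, a rotation vector about the tool's x, y, z in degrees, then the finger opening in m, from 0 to 0.0854. In form: [[x, y, z, wx, wy, wz, fingers], ...]. A call has 1 to 12 rows; each row shifts and turns the commanded pose from where the row before left it, along the tool's axes as they then stand; what a row does not reach is not made up. A row lasts 1/10 s, in which the tool goes at most 50 mm and 8.59 degrees, less where a joint would pass 70% of its speed; a pose out of reach is approached as far as the arm can. A call is refused whole if a number of a shift passes 0.05 or a number of a turn 8.59, either way. A call with a gripper value outside its range is refused whole. The fingers move at their own pace and stop on an object; the grip force is fixed at half the most. Time passes only in rows, so rows that do not move let the fingers close. It gives the time, the measured TCP pose, the force, the opening and the grip force at its end, in the units of the state.
- arm.read_state(): the state, without advancing time (a new reading comes with each control period).
- arm.get_image(name): name is "scene" or "top" or "wrist"; returns a dict with "image" (400x640x3 uint8, red, green, blue), "fx", "fy", "cx", "cy" (pixels), "xyz" and "rotation" of the camera in the world. Camera axes: x right, y down, z forward; pixel columns grow to the right and rows downward; lengths in mm; the calibration is good to about 2 mm. A picture is of the moment at which its call begins. There is no depth.
- arm.job_done(): hands the job in; it is judged then, once.
The state is a dict: "clock": time; "joints": joint angles; "joint_vel": joint speeds; "joint_efforts": joint torques, N m; "position": TCP position; "ee_rot": TCP orientation; "contact_force": force on the tool from outside, world axes, zero at the start; "wrist_torque": the same for the moment, N m; "gripper_width": finger opening in mm; "grasp_force": force on a finger pad.
Only numpy, scipy, OpenCV 4.12 (cv2) and the standard library are available. Lean on these libraries where they do the work, as an engineer would, in place of code of your own. Each camera call takes 0.05 s, during which the arm holds its last target. There are 200 camera calls.

## Working session

There is one attempt and no reset: what is moved stays moved. The work goes in short steps, Python scripts to look and compute and a shell command to move; the robot and the scene stay as the last step left them, time stands still between calls to the robot, and variables do not carry over. Pictures are saved under pics/ and viewed, at most 10 in all, crops included, and the job is handed in when it is done.

```bash
mkdir -p pics; ls; python3 - <<'E'
from bench import arm
import cv2
for n in("top","scene"):
    d=arm.get_image(n); cv2.imwrite(f"pics/{n}1.png",d["image"][:,:,::-1])
    print(n,{k:d[k] for k in d if k!="image"})
print(arm.read_state())
E
```

```text
pics
top {'fx': 480.97953347659603, 'fy': 480.97953347659603, 'cx': 319.0150226005933, 'cy': 191.3802731816133, 'xyz': array([ 427.03833568,  130.58466233, 1272.52009897]), 'rotation': array([-0.69651372,  0.71511647, -0.04224236,  0.04114198])}
scene {'fx': 485.4553701339791, 'fy': 485.4553701339791, 'cx': 317.9653834028014, 'cy': 193.28599782398777, 'xyz': array([1154.43100018, -458.53986456,  948.62028796]), 'rotation': array([ 0.85380364,  0.36691537, -0.14414067, -0.34002342])}
{'clock': 0.1, 'joints': array([ 1.51660675e+00,  3.85485902e-01,  6.76049230e-03, -4.24333567e-04,
       -1.19401440e+00, -2.58589271e-01]), 'joint_vel': array([ 0.00159592, -0.00239503,  0.00425872,  0.00250838,  0.00174847,
        0.00023815]), 'joint_efforts': array([-2.32892762e-04, -3.93320954e+01,  1.88928616e+01,  4.19782698e+00,
       -2.59996094e-03,  8.54279079e-06]), 'position': array([192.15959949, 594.22682472, 255.3279634 ]), 'ee_rot': array([ 9.87783401e-01, -1.55829938e-01, -9.70398255e-05,  9.86792595e-04]), 'contact_force': array([-1.22192626,  0.01814041,  1.16150712]), 'wrist_torque': array([0.01142568, 0.00095078, 0.017519  ]), 'grasp_force': 0.0, 'gripper_width': 85.3950692438824}
```

View pics/top1.png

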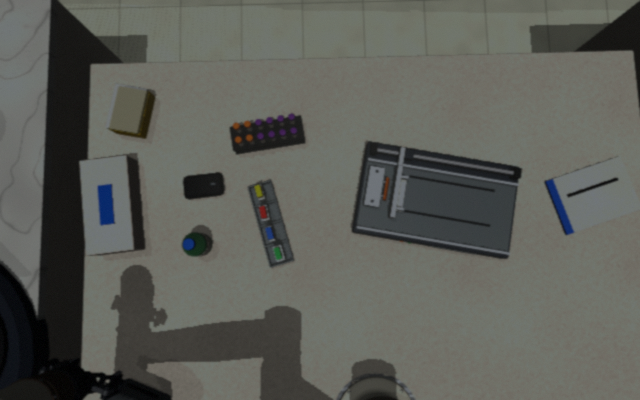

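View pics/scene1.png

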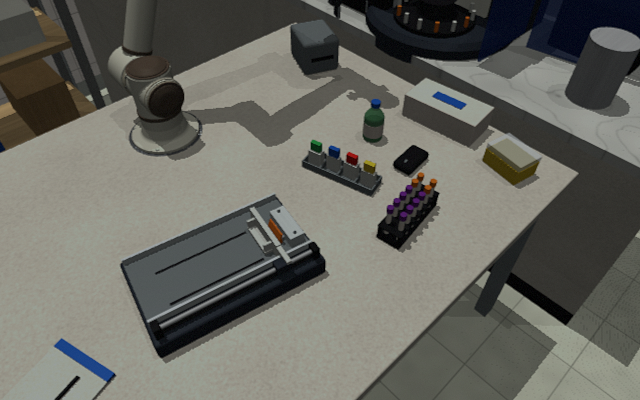

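The top view shows the stand at about (270,222), with yellow, red, blue and green grips from the top down. The loader is at about (437,200), with its buffer at (386,188) and the pusher at (398,182). The rack, mouse and bottle lie to the left. I'll enlarge both areas.

```bash
cat > h.py <<'E'
import numpy as np, cv2
from scipy.spatial.transform import Rotation as R
C={"top":(480.9795,319.015,191.380,[427.038,130.585,1272.520],[-0.69651372,0.71511647,-0.04224236,0.04114198]),
"scene":(485.4554,317.965,193.286,[1154.431,-458.540,948.620],[0.85380364,0.36691537,-0.14414067,-0.34002342])}
def w(u,v,z,cam="top"):
    f,cx,cy,p,q=C[cam]; p=np.array(p)
    d=R.from_quat(q).apply([(u-cx)/f,(v-cy)/f,1]); return p+d*(z-p[2])/d[2]
def px(P,cam="top"):
    f,cx,cy,p,q=C[cam]; c=R.from_quat(q).inv().apply(np.array(P)-p); return c[:2]/c[2]*f+[cx,cy]
E
python3 - <<'E'
import cv2,numpy as np
im=cv2.imread("pics/top1.png")
a=cv2.resize(im[130:265,345:530],None,fx=4.2,fy=4.2,interpolation=cv2.INTER_CUBIC)
cv2.imwrite("pics/c1.png",np.clip(a*1.6,0,255))
b=cv2.resize(im[170:275,235:305],None,fx=5.6,fy=5.6,interpolation=cv2.INTER_CUBIC)
c=cv2.resize(im[170:235,365:412],None,fx=8,fy=8,interpolation=cv2.INTER_CUBIC)
o=np.zeros((590,800,3),np.uint8);o[:b.shape[0],:b.shape[1]]=np.clip(b*1.6,0,255);o[:c.shape[0],410:410+c.shape[1]]=np.clip(c*1.6,0,255)
cv2.imwrite("pics/c2.png",o)
E
```

```text
[ WARN:0@0.052] global loadsave.cpp:1063 imwrite_ Unsupported depth image for selected encoder is fallbacked to CV_8U.
```

View pics/c1.png

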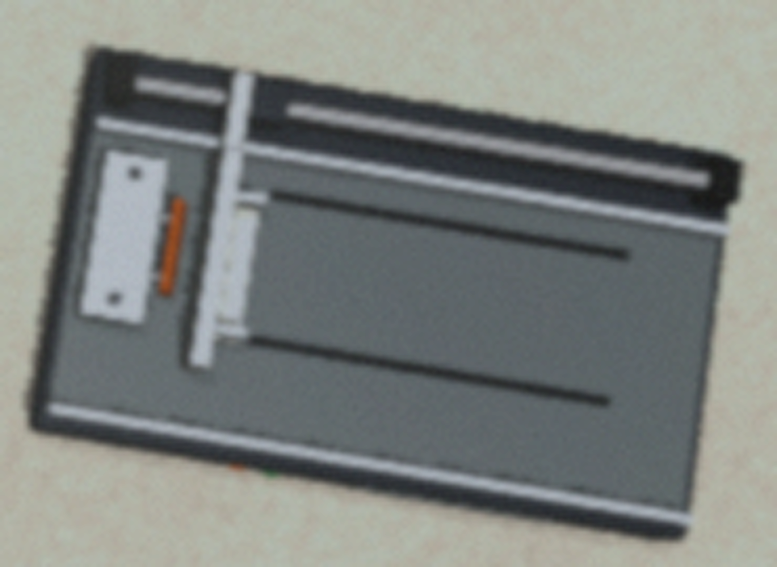

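View pics/c2.png

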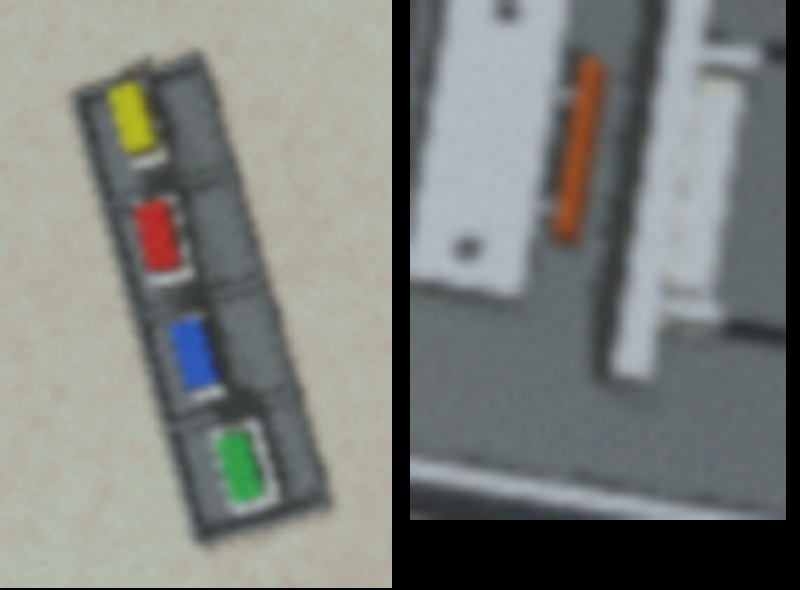

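The crops show tab centres at yellow (131,117), red (157,237), blue (194,354) and green (239,467). They also show the end-stop corners, and the buffer strip beside the pusher wall. Next I'll compute positions.

```bash
python3 - <<'E'
from h import *
np.set_printoptions(precision=1,suppress=True)
f=lambda X,Y,s,ox,oy,z:w((X+.5)/s-.5+ox,(Y+.5)/s-.5+oy,z)
c1=lambda X,Y,z:f(X,Y,4.2,345,130,z)
l=lambda X,Y,z:f(X,Y,5.6,235,170,z)
r=lambda X,Y,z:f(X-410,Y,8,365,170,z)
b=[c1(*p,85) for p in((107,150),(167,158),(143,322),(81,315))]
print("block",np.array(b),np.mean(b,0))
ga=[c1(99,122,71),c1(728,231,71)];gb=[c1(50,409,71),c1(690,520,71)]
for g in(ga,gb):
    d=g[0]-g[1];print("guide",g[0],g[1],np.linalg.norm(d),np.arctan2(-d[0],d[1]))
d=b[0]+b[1]-b[2]-b[3];print("yaw block",np.arctan2(d[1],d[0]))
print("outer",[c1(*p,55) for p in((92,47),(742,158),(688,540),(32,428))])
print("buf",r(581,58,85),r(553,240,85),r(605,62,67),r(579,243,67))
print("push face L edge top",r(665,10,100),r(613,375,100),"R",r(655,380,100))
tabs=np.array([l(*p,82) for p in((131,117),(157,237),(194,354),(239,467))]);print("tabs",tabs)
s=np.array([l(*p,24) for p in((75,93),(203,55),(330,503),(198,542))]);print("stand",s,s.mean(0))
d=s[0]+s[1]-s[2]-s[3];print("stand yaw",np.arctan2(d[1],d[0]))
d=tabs[0]-tabs[3];print(np.arctan2(d[1],d[0]))
E
```

```text
block [[630.   -2.6  85. ]
 [624.2 -38.2  85. ]
 [526.7 -19.9  85. ]
 [531.8  16.5  85. ]] [578.2 -11.   85. ]
guide [649.7  -0.   71. ] [ 573.4 -374.7   71. ] 382.37276221221083 -0.20085773699094883
guide [477.6  35.7  71. ] [ 402.3 -339.4   71. ] 382.5754030819364 -0.1980551025701743
yaw block -0.18913335077988142
outer [array([699.5,   0.7,  55. ]), array([ 620. , -393.4,   55. ]), array([ 390.2, -343.6,   55. ]), array([467.1,  45.6,  55. ])]
buf [600. -41.  85.] [543.2 -29.9  85. ] [601.1 -51.2  67. ] [543.8 -40.5  67. ]
push face L edge top [612.  -65.4 100. ] [499.9 -44.4 100. ] R [498.  -57.2 100. ]
tabs [[574.4 278.9  82. ]
 [520.6 268.   82. ]
 [468.5 252.4  82. ]
 [418.6 233.3  82. ]]
stand [[593.6 312.2  24. ]
 [609.9 252.1  24. ]
 [400.7 196.8  24. ]
 [384.6 257.7  24. ]] [497.2 254.7  24. ]
stand yaw 0.25661713337668074
0.2845236359173521
```

```bash
cat >> h.py <<'E'
def delta(P,yaw,n=None):
    """tool-axes shift in m to world point P (mm), then turn deg about tool axes to pointing down at yaw (mod pi)"""
    from bench import arm
    s=arm.read_state(); r=R.from_quat(s["ee_rot"]); x=r.apply([1,0,0]); cur=np.arctan2(x[1],x[0])
    yaw=cur+(yaw-cur+np.pi/2)%np.pi-np.pi/2
    t=R.from_euler("z",yaw)*R.from_euler("x",np.pi)
    v=r.inv().apply(np.array(P)-s["position"])/1000; rot=np.degrees((r.inv()*t).as_rotvec())
    print("shift",np.round(v,4),"turn",np.round(rot,2),"rows>=",int(np.ceil(max(abs(v))/.05)),int(np.ceil(max(abs(rot))/8.59)),"| F",np.round(s["contact_force"],1),"w",round(s["gripper_width"],1),"t",s["clock"])
E
python3 - <<'E'
from h import *
im=cv2.imread("pics/top1.png").astype(int)[165:275,235:305]
B,G,Rr=im[...,0],im[...,1],im[...,2]
M={"yellow":(Rr>B+35)&(G>B+35),"red":(Rr>G+35)&(Rr>B+30),"blue":(B>Rr+35)&(B>G+20),"green":(G>Rr+30)&(G>B+25)}
for k,m in M.items():
    v,u=np.nonzero(m); c=w(u.mean()+235,v.mean()+165,82)
    P=np.c_[[w(a+235,b+165,82) for a,b in zip(u,v)]][:,:2]
    e=np.linalg.eigh(np.cov(P.T))[1][:,1]; print(k,len(u),c.round(1),"yaw",np.arctan(e[1]/e[0]).round(3))
    if k=="blue": T=c
T[2]=180; delta(T,0.2)
E
```

```text
yellow 72 [574.2 278.7  82. ] yaw 0.309
red 71 [521.4 268.2  82. ] yaw 0.21
blue 75 [468.7 252.9  82. ] yaw 0.279
green 65 [418.5 233.3  82. ] yaw 0.271
shift [0.3682 0.2395 0.0758] turn [ 1.100e-01  2.000e-02 -2.939e+01] rows>= 8 4 | F [-1.2  0.   1.2] w 85.4 t 0.1
```

```bash
python3 -m pendant '[[0.046,0.03,0,0,0,0,0.05],[0.046,0.03,0,0,0,0,0.05],[0.046,0.03,0,0,0,0,0.05],[0.046,0.03,0,0,0,0,0.05],[0.046,0.03,0,0,0,0,0.05],[0.046,0.03,0,0,0,0,0.05],[0.046,0.03,0.02,0,0,0,0.05],[0.046,0.03,0.05,0,0,0,0.05],[0,0,0,0,0,-8,0.05],[0,0,0,0,0,-8,0.05],[0,0,0,0,0,-8,0.05],[0,0,0,0,0,-8,0.05]]'; python3 - <<'E'
from h import *
from bench import arm
d=arm.get_image("wrist"); cv2.imwrite("pics/w1.png",np.clip(d["image"][:,:,::-1]*1.5,0,255).astype(np.uint8)); print({k:d[k] for k in d if k!="image"})
delta([468.7,252.9,80],.25)
E
```

```text
clock: 1.3
position: [433.7, 295.7, 205.0]
ee_rot: [0.992, 0.125, -0.0, 0.0]
contact_force: [-1.0, -0.9, -0.3]
gripper_width: 49.9
grasp_force: 0.0
{'fx': 308.2464882802877, 'fy': 308.2464882802877, 'cx': 315.57428559861125, 'cy': 206.76624444163272, 'xyz': array([510.1872995 , 316.33500822, 322.46269886]), 'rotation': array([ 0.78048751, -0.60513662, -0.09598826,  0.12423835])}
shift [0.0233 0.0503 0.1251] turn [0.03 0.05 0.26] rows>= 3 1 | F [-0.5 -0.1 -0.4] w 50.2 t 1.35
```

View pics/w1.png

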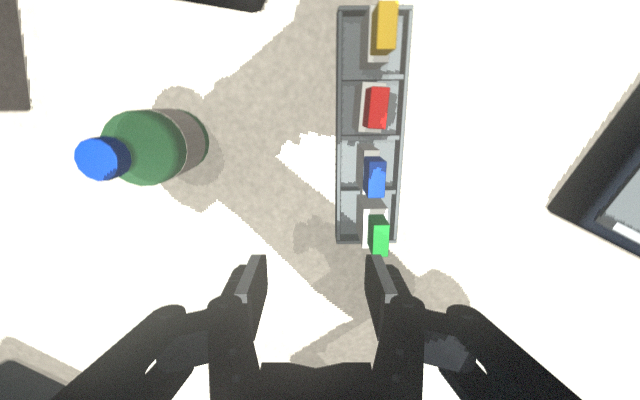

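The wrist view shows the stand running up the picture, with the blue tab at (374,177) and the green at (378,235). The arm fell short of the target, so I'll move on in closed loop.

```bash
python3 -m pendant '[[0.012,0.025,0.02,0,0,0,0.05],[0.011,0.025,0.02,0,0,0,0.05],[0,0,0.02,0,0,0,0.05],[0,0,0,0,0,0,0.05]]'; python3 - <<'E'
from h import *
from bench import arm
f,cx,cy,p,q=308.2465,315.574,206.766,[510.187,316.335,322.463],[0.78048751,-0.60513662,-0.09598826,0.12423835]
C["w"]=(f,cx,cy,p,q)
for n,u,v in(("blue",374,172),("red",377,103),("green",378,229),("standTL",337,8),("BL",337,242),("BR",397,242)): print(n,w(u,v,82 if n in"bluegreenred" else 24,"w"))
d=arm.get_image("wrist"); im=d["image"][:,:,::-1]; cv2.imwrite("pics/w2.png",np.clip(im*1.5,0,255).astype(np.uint8)); print({k:d[k] for k in d if k!="image"})
delta([468.7,252.9,80],.25)
E
```

```text
clock: 1.75
position: [466.9, 251.3, 142.6]
ee_rot: [0.993, 0.121, -0.003, 0.002]
contact_force: [-1.1, -0.0, 0.3]
gripper_width: 49.8
grasp_force: 0.0
blue [473.80524135 259.09135599  82.        ]
red [523.72965568 272.78848761  82.        ]
green [428.28749963 240.95773806  82.        ]
standTL [590.81880043 318.30245535  24.        ]
BL [383.61591849 260.19857886  24.        ]
BR [399.42153018 198.71053786  24.        ]
{'fx': 308.2464882802877, 'fy': 308.2464882802877, 'cx': 315.57428559861125, 'cy': 206.76624444163272, 'xyz': array([544.11363632, 271.65888474, 259.66472389]), 'rotation': array([ 0.7772816 , -0.60856845, -0.09722868,  0.12658729])}
shift [ 0.0013 -0.0003  0.0644] turn [ 0.1   0.17 -0.37] rows>= 2 1 | F [-0.  -0.1  0.3] w 50.0 t 1.8
```

View pics/w2.png

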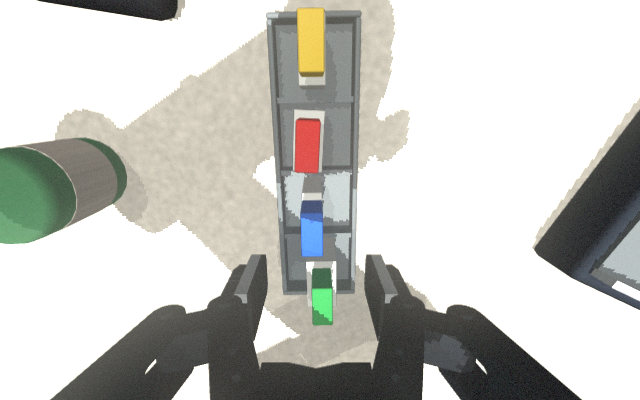

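The blue tab is at (312,234), between the fingers (midline about column 316). I'll check its x position, then descend.

```bash
python3 - <<'E'
from h import *
C["w"]=(308.2465,315.574,206.766,[544.114,271.659,259.665],[0.7772816,-0.60856845,-0.09722868,0.12658729])
for v in(213,256):print(w(312,v,82,"w"))
print(w(312,234,82,"w"))
E
python3 -m pendant '[[0.001,-0.002,0.02,0,0,0,0.05],[0.001,0,0.02,0,0,0,0.05],[0,0,0.02,0,0,0,0.05],[0,0,0,0,0,0,0.05],[0,0,0,0,0,0,0.01],[0,0,0,0,0,0,0.01],[0,0,0,0,0,0,0.01],[0,0,0,0,0,0,0.01],[0,0,0,0,0,0,0.01]]'
```

```text
[482.55358957 258.12953591  82.        ]
[454.13255876 251.20133521  82.        ]
[469.01242029 254.8286022   82.        ]
clock: 2.7
position: [470.5, 256.4, 87.2]
ee_rot: [0.992, 0.123, 0.001, -0.001]
contact_force: [-2.3, -0.3, 6.3]
gripper_width: 12.7
grasp_force: 60.6
```

```bash
python3 -m pendant '[[0,0,0,0,0,0,0.03],[0,0,0,0,0,0,0.03],[0,0,0.007,0,0,0,0.03],[0,0,0,0,0,0,0.03],[0,0,0,0,0,0,0.03]]';python3 -m pendant '[[0,0,0,0,0,0,0.0],[0,0,0,0,0,0,0.0],[0,0,0,0,0,0,0.0],[0,0,0,0,0,0,0.0]]'
```

```text
clock: 3.2
position: [469.4, 255.4, 77.9]
ee_rot: [0.992, 0.123, -0.001, 0.0]
contact_force: [0.4, 0.3, -0.6]
gripper_width: 30.0
grasp_force: 0.0
clock: 3.6
position: [469.7, 255.7, 78.5]
ee_rot: [0.992, 0.123, 0.0, -0.0]
contact_force: [0.3, -0.6, -0.7]
gripper_width: 12.9
grasp_force: 59.6
```

```bash
python3 -m pendant '[[0,0,-0.02,0,0,0,0],[0,0,-0.04,0,0,0,0],[0,0,-0.04,0,0,0,0],[0,0,-0.04,0,0,0,0],[0,0,0,0,0,0,0]]'; python3 - <<'E'
from h import *
delta([571.5,-50,205],-.199)
E
```

```text
clock: 4.1
position: [472.2, 257.6, 224.8]
ee_rot: [0.992, 0.123, 0.006, -0.003]
contact_force: [1.2, -0.1, -0.8]
gripper_width: 13.0
grasp_force: 59.5
shift [0.0209 0.3226 0.0184] turn [-0.44 -0.61 25.54] rows>= 7 3 | F [ 1.2 -0.1 -0.8] w 13.0 t 4.1
```

```bash
python3 -m pendant '[[0.002,0.035,0,0,0,0,0],[0.002,0.035,0,0,0,0,0],[0.003,0.036,0,0,0,0,0],[0.003,0.036,0,0,0,0,0],[0.003,0.036,0,0,0,0,0],[0.002,0.036,0,0,0,0,0],[0.002,0.036,0,0,0,0,0],[0.002,0.036,0,0,0,0,0],[0.002,0.036,0,0,0,0,0],[0,0,0,0,0,8.5,0],[0,0,0,0,0,8.5,0],[0,0,0,0,0,8.5,0]]';python3 -m pendant '[[0,0,0,0,0,0,0],[0,0,0,0,0,0,0]]'; python3 - <<'E'
from h import *
from bench import arm
delta([571.5,-50,205],-.199)
for n in("wrist","top"):
    d=arm.get_image(n); im=np.clip(d["image"][:,:,::-1]*1.5,0,255).astype(np.uint8); cv2.imwrite(f"pics/{n}3.png",im);
    if n=="wrist":print({k:d[k] for k in d if k!="image"})
E
```

```text
clock: 5.3
position: [567.8, -52.1, 217.3]
ee_rot: [0.995, -0.103, -0.001, 0.0]
contact_force: [0.6, 0.2, -0.9]
gripper_width: 12.8
grasp_force: 59.4
clock: 5.5
position: [568.0, -51.6, 217.9]
ee_rot: [0.995, -0.098, -0.001, 0.0]
contact_force: [-0.7, 0.4, -1.6]
gripper_width: 13.1
grasp_force: 59.4
shift [ 0.0032 -0.0022  0.0128] turn [0.01 0.07 0.15] rows>= 1 1 | F [-0.7  0.4 -1.6] w 13.1 t 5.5
{'fx': 308.2464882802877, 'fy': 308.2464882802877, 'cx': 315.57428559861125, 'cy': 206.76624444163272, 'xyz': array([645.5222065 , -66.13523848, 335.31633949]), 'rotation': array([-0.62689811,  0.76310071,  0.12133915, -0.0997641 ])}
```

View pics/wrist3.png

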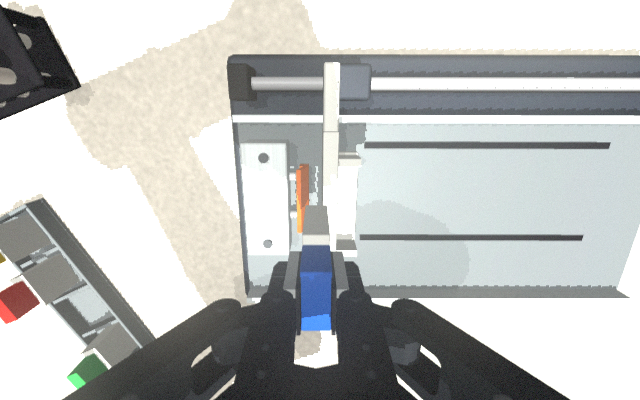

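The spacer is held over the gap. The orange pad spans columns 297-308 (rows 165-230), the pusher wall columns 325-340, and all the edges run parallel to the spacer. I'll take row profiles to measure the gap.

```bash
python3 - <<'E'
from h import *
im=cv2.imread("pics/wrist3.png")
for v in (172,180,190): print(v,[(u,*im[v-2:v+3,u].mean(0).astype(int)) for u in range(292,350)])
C["w"]=(308.2465,315.574,206.766,[645.522,-66.135,335.316],[-0.62689811,0.76310071,0.12133915,-0.0997641])
E
```

```text
172 [(292, np.int64(181), np.int64(182), np.int64(179)), (293, np.int64(181), np.int64(183), np.int64(181)), (294, np.int64(177), np.int64(179), np.int64(176)), (295, np.int64(166), np.int64(168), np.int64(165)), (296, np.int64(118), np.int64(155), np.int64(221)), (297, np.int64(101), np.int64(148), np.int64(242)), (298, np.int64(102), np.int64(148), np.int64(246)), (299, np.int64(100), np.int64(147), np.int64(244)), (300, np.int64(102), np.int64(143), np.int64(229)), (301, np.int64(97), np.int64(122), np.int64(178)), (302, np.int64(96), np.int64(120), np.int64(173)), (303, np.int64(97), np.int64(120), np.int64(173)), (304, np.int64(96), np.int64(121), np.int64(174)), (305, np.int64(96), np.int64(122), np.int64(174)), (306, np.int64(96), np.int64(121), np.int64(173)), (307, np.int64(94), np.int64(118), np.int64(172)), (308, np.int64(103), np.int64(123), np.int64(159)), (309, np.int64(145), np.int64(146), np.int64(143)), (310, np.int64(148), np.int64(146), np.int64(143)), (311, np.int64(147), np.int64(147), np.int64(143)), (312, np.int64(154), np.int64(155), np.int64(148)), (313, np.i
[... 7246 characters left out ...]
64(255), np.int64(255)), (337, np.int64(255), np.int64(255), np.int64(255)), (338, np.int64(255), np.int64(255), np.int64(255)), (339, np.int64(255), np.int64(255), np.int64(255)), (340, np.int64(255), np.int64(255), np.int64(255)), (341, np.int64(255), np.int64(255), np.int64(255)), (342, np.int64(255), np.int64(255), np.int64(255)), (343, np.int64(255), np.int64(255), np.int64(255)), (344, np.int64(255), np.int64(255), np.int64(255)), (345, np.int64(255), np.int64(255), np.int64(255)), (346, np.int64(255), np.int64(255), np.int64(255)), (347, np.int64(255), np.int64(255), np.int64(255)), (348, np.int64(255), np.int64(255), np.int64(255)), (349, np.int64(255), np.int64(255), np.int64(255))]
```

```bash
python3 - <<'E'
from h import *
C["w"]=(308.2465,315.574,206.766,[645.522,-66.135,335.316],[-0.62689811,0.76310071,0.12133915,-0.0997641])
a=-.199; ex=np.array([np.cos(a),np.sin(a)]);ey=np.array([-ex[1],ex[0]])
P0=np.array([568.0,-51.6])
L=lambda u,v,z:(lambda q:((q-P0)@ex,(q-P0)@ey))(w(u,v,z,"w")[:2])
for n,u,v,z in(("buf top edge(+6)",300.6,180,85),("buf face z55",308.4,180,55),("buf face z67",308.4,180,67),("push top",322.55,180,100),("push bottom",321.4,180,55),("spacer14 TL",302,207,None or 198),("buf xmax",298,165,85),("buf xmin",298,232,85),("block L",242,180,85),("block R",287,180,85),("push back row130",339.5,120,100),("pushface row120",323.0,120,100)): print(n,np.round(L(u,v,z),1))
E
```

```text
buf top edge(+6) [20.5 13.3]
buf face z55 [13.5  7.5]
buf face z67 [16.3  7.2]
push top [24.1 -4.6]
push bottom [13.6 -4.6]
spacer14 TL [33.9  7.3]
buf xmax [33.1 15.3]
buf xmin [-26.2  16.1]
block L [20.3 61.9]
block R [20.5 24.6]
push back row130 [ 69.3 -16.6]
pushface row120 [69.2 -4.4]
```

The gap measures about 12.0 mm. The same view gives 12.2 mm for the 12 mm wall, so this is reliable and blue (14) is the fit. I'll align with it and descend gently.

```bash
python3 - <<'E'
from h import *
a=-.199; ex=np.array([np.cos(a),np.sin(a)]);ey=np.array([-ex[1],ex[0]])
t=np.array([568.0,-51.6])+3.4*ex+4*ey; print(t)
delta([*t,185],-.199)
E
```

```text
[572.12365683 -48.35108413]
shift [ 0.0033 -0.0038  0.0332] turn [0.01 0.03 0.11] rows>= 1 1 | F [-0.3 -0.1 -0.6] w 13.4 t 5.6
```

```bash
python3 -m pendant '[[0.0033,-0.0038,0.01,0,0,0.1,0],[0,0,0.01,0,0,0,0],[0,0,0.008,0,0,0,0],[0,0,0,0,0,0,0],[0,0,0,0,0,0,0]]'; python3 - <<'E'
from h import *
delta([572.1,-48.35,175],-.199)
E
```

```text
clock: 6.1
position: [572.3, -48.5, 190.1]
ee_rot: [0.995, -0.1, -0.0, 0.0]
contact_force: [-0.7, -1.0, -0.6]
gripper_width: 12.9
grasp_force: 59.4
shift [-0.0002 -0.0001  0.0151] turn [ 0.03  0.04 -0.1 ] rows>= 1 1 | F [-0.7 -1.  -0.6] w 12.9 t 6.1
```

```bash
python3 -m pendant '[[0,0,0.008,0,0,0,0],[0,0,0.006,0,0,0,0],[0,0,0.004,0,0,0,0],[0,0,0.004,0,0,0,0],[0,0,0,0,0,0,0],[0,0,0,0,0,0,0]]'; python3 -m pendant '[[0,0,0.004,0,0,0,0],[0,0,0.004,0,0,0,0],[0,0,0,0,0,0,0],[0,0,0,0,0,0,0]]'
```

```text
clock: 6.7
position: [572.4, -48.5, 168.5]
ee_rot: [0.995, -0.1, 0.0, 0.0]
contact_force: [-0.2, -0.3, -0.7]
gripper_width: 12.9
grasp_force: 59.4
clock: 7.1
position: [572.3, -48.5, 160.4]
ee_rot: [0.995, -0.1, -0.0, 0.0]
contact_force: [0.4, 0.5, -1.0]
gripper_width: 13.1
grasp_force: 59.4
```

Past the pusher's top with no contact. I'll continue in small steps.

```bash
python3 -m pendant '[[0,0,0.004,0,0,0,0],[0,0,0.004,0,0,0,0],[0,0,0,0,0,0,0]]'; python3 -m pendant '[[0,0,0.003,0,0,0,0],[0,0,0.003,0,0,0,0],[0,0,0,0,0,0,0]]'
```

```text
clock: 7.4
position: [572.1, -48.8, 152.0]
ee_rot: [0.995, -0.1, -0.001, 0.0]
contact_force: [0.3, -1.3, -1.7]
gripper_width: 13.1
grasp_force: 59.5
clock: 7.7
position: [572.4, -49.0, 146.5]
ee_rot: [0.995, -0.1, 0.0, 0.0]
contact_force: [-0.3, -3.2, 0.6]
gripper_width: 12.8
grasp_force: 59.6
```

```bash
python3 -m pendant '[[0,0,0.003,0,0,0,0],[0,0,0.003,0,0,0,0],[0,0,0,0,0,0,0]]'; python3 -m pendant '[[0,0,0.003,0,0,0,0],[0,0,0.003,0,0,0,0],[0,0,0,0,0,0,0]]'
```

```text
clock: 8.0
position: [572.2, -48.7, 139.9]
ee_rot: [0.995, -0.1, -0.0, 0.0]
contact_force: [0.9, -4.3, -0.6]
gripper_width: 12.9
grasp_force: 59.6
clock: 8.3
position: [571.8, -48.6, 133.5]
ee_rot: [0.995, -0.1, -0.001, 0.0]
contact_force: [-0.1, -4.0, -2.8]
gripper_width: 13.1
grasp_force: 59.2
```

```bash
python3 -m pendant '[[0,0,0.0015,0,0,0,0],[0,0,0.0015,0,0,0,0],[0,0,0,0,0,0,0]]'; python3 -m pendant '[[0,0,0.001,0,0,0,0],[0,0,0,0,0,0,0],[0,0,0,0,0,0,0]]';  python3 -m pendant '[[0,0,0.001,0,0,0,0],[0,0,0,0,0,0,0],[0,0,0,0,0,0,0]]'
```

```text
clock: 8.6
position: [572.1, -48.7, 131.3]
ee_rot: [0.995, -0.1, -0.0, 0.0]
contact_force: [-0.6, -5.2, -0.4]
gripper_width: 13.1
grasp_force: 59.6
clock: 8.9
position: [572.1, -48.7, 130.5]
ee_rot: [0.995, -0.1, -0.0, 0.0]
contact_force: [-0.5, -5.2, 0.2]
gripper_width: 13.0
grasp_force: 59.6
clock: 9.2
position: [572.2, -48.7, 129.5]
ee_rot: [0.995, -0.1, -0.0, 0.0]
contact_force: [-0.9, -6.5, 0.6]
gripper_width: 12.8
grasp_force: 59.8
```

```bash
python3 -m pendant '[[0,0.0008,0,0,0,0,0],[0,0,0,0,0,0,0]]'; python3 -m pendant '[[0,0,0.001,0,0,0,0],[0,0,0,0,0,0,0],[0,0,0,0,0,0,0]]';python3 -m pendant '[[0,0,0.001,0,0,0,0],[0,0,0,0,0,0,0],[0,0,0,0,0,0,0]]'
```

```text
clock: 9.4
position: [572.1, -49.2, 129.6]
ee_rot: [0.995, -0.1, -0.0, -0.0]
contact_force: [-1.3, -4.2, 1.3]
gripper_width: 13.2
grasp_force: 59.8
clock: 9.7
position: [572.1, -49.2, 129.5]
ee_rot: [0.995, -0.1, 0.0, 0.0]
contact_force: [-3.0, -4.1, 5.6]
gripper_width: 12.8
grasp_force: 60.5
clock: 10.0
position: [572.2, -49.3, 129.5]
ee_rot: [0.995, -0.1, 0.0, 0.0]
contact_force: [-4.8, -3.0, 9.7]
gripper_width: 13.1
grasp_force: 61.2
```

On the deck: Fz is rising while z stays at 129.5. Now I'll relieve, release and retreat.

```bash
python3 -m pendant '[[0,0,-0.0015,0,0,0,0],[0,0,0,0,0,0,0],[0,0,0,0,0,0,0.03],[0,0,0,0,0,0,0.03],[0,0,0,0,0,0,0.03],[0,0,-0.01,0,0,0,0.03],[0,0,-0.02,0,0,0,0.03],[0,0,-0.04,0,0,0,0.03],[-0.03,0,-0.04,0,0,0,0.03],[-0.04,0,-0.04,0,0,0,0.03],[-0.04,0,0,0,0,0,0.03],[0,0,0,0,0,0,0.03]]'; python3 - <<'E'
from bench import arm
import cv2,numpy as np
g=lambda n:np.clip(arm.get_image(n)["image"][:,:,::-1]*1.4,0,255).astype(np.uint8)
a=g("wrist");b=g("scene")
cv2.imwrite("pics/end.png",np.vstack([cv2.resize(a[60:340,180:500],None,fx=1.25,fy=1.25,interpolation=3)[:290,:400],cv2.resize(b[185:285,200:340],(400,286),interpolation=3)]))
b2=cv2.resize(b[120:285,200:400],(400,330),interpolation=3)
cv2.imwrite("pics/end.png",np.hstack([cv2.resize(a[60:390,180:500],(400,412),interpolation=3)[:330],b2]))
E
```

```text
clock: 11.2
position: [465.3, -27.9, 276.5]
ee_rot: [0.995, -0.1, 0.001, -0.001]
contact_force: [0.4, 0.2, -0.3]
gripper_width: 29.5
grasp_force: 0.0
```

View pics/end.png

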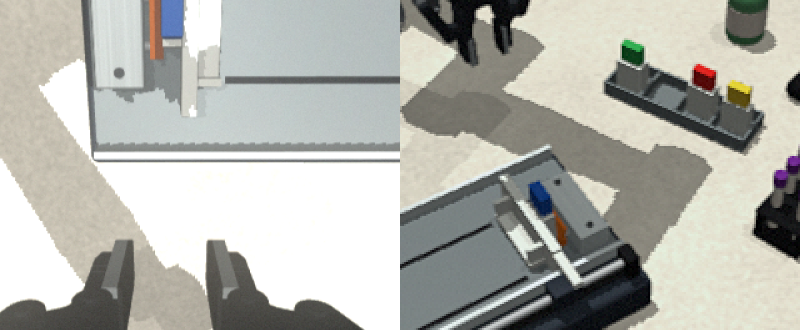

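The left half shows the blue spacer upright at (172,20), between the orange pad (155,30) and the pusher (195,60). The right half shows green, red and yellow still standing in the stand. I'm handing the job in.

```bash
python3 -c "
from bench import arm
print(arm.job_done())"
```

```text
the job is handed in; nothing more can be done
None
```

I put the blue 14 mm spacer in the gap, fully down on the deck with the buffer pressing on it at about 4 N during insertion; the other three still stand in the stand, the job is handed in, and no verdict came back.

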